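# Raise the loose base out of a button mould with a wedge bar

## Robot

A 6-joint arm with a two-finger parallel gripper is mounted at the origin on the work surface. World frame = base frame: x ahead of the robot, y to its left, z up, the work surface at z = 0. Lengths are in m, angles in rad, forces in N, time in s.
With the tool pointing down it reaches from about 0.4 to 0.925 m from the base axis. Payload 3.4 kg.
Tool frame: the origin (TCP) lies on the centre line of the jaws, within the pads' length; the fingertips stand 11 mm ahead of it and the grasp point (between the pads) lies 8 mm behind it (tcp_to_tips is the distance from the TCP to the fingertips, in m); z points along the fingers, y is the line along which they close (so a half turn about z gives the same grasp; the last joint's range is limited). The gripper opens to 85 mm and grips with 20 to 120 N. Pads are 22 mm wide; open, the fingers measure 114 mm over their backs; the gripper's body (76 mm by 85 mm) begins 54 mm behind the grasp point. The pads swing forward as they close: fully open they stand 13 mm farther back than shut.
Start: joints at [1.266, 0.307, 1.506, -0, 1.328, -0.073], TCP at [0.132, 0.56, 0.242] pointing down, gripper open.
Joint ranges: [-3.12, 3.12], [-1.05, 2.28], [0.14, 2.33], [-1.42, 4.57], [0.1, 2.73], [-2.68, 2.68]. Speed limits (rad/s): [2.57, 2.57, 3.14, 3.14, 3.14, 3.14].

## Interface

Orientations are given as a unit quaternion [x, y, z, w].
In Python, from workcell import * gives the robot as it stands. The module is installed in compiled form; this text tells all that it offers.
- The arm moves only by the tool carry_out, never from a script. Its arguments are lists of equal length, an entry for each row: "xyz": the shift along the tool's x, y, z in cm, a list of three; "angular": the turn, a rotation vector about the tool's x, y, z in degrees, a list of three; "claw": the opening, from 0 (shut) to 1 (fully open). In form: {"xyz": [[dx, dy, dz], ...], "angular": [[rx, ry, rz], ...], "claw": [claw, ...]}. A call has 1 to 20 rows; each row shifts and turns the commanded pose from where the row before left it, along the tool's axes as they then stand; what a row does not reach is not made up. A row lasts 1/12 s, in which the tool goes at most 41.7 mm and 7.16 degrees, less where a joint would pass 70% of its speed; a pose out of reach is approached as far as the arm can. A call with a gripper value outside its range is refused whole. The fingers move at their own pace and stop on an object; "squeeze" is the grip in N (left out, the last holds). Time passes only in rows, so rows that do not move let the fingers close. It gives the time, the measured TCP pose, the force, the opening and the grip force at its end, in the units of the state.
- observe(): the state, without advancing time (a new reading comes with each control period).
- capture(name): name is "side" or "top"; returns the picture (384x512x3 uint8, red, green, blue); there is no depth.
- calibration(name): a dict with "fx", "fy", "cx", "cy" (pixels), "R" (3x3) and "t" (3): a world point X has camera coordinates R X + t. Camera axes: x right, y down, z forward; pixel columns grow to the right and rows downward; lengths in m; the calibration is good to about 2 mm. A picture is of the moment at which its call begins. calibration takes no time and is no camera call.
- finish_job(): hands the job in; it is judged then, once.
The state is a dict: "t": time; "joints": joint angles; "qvel": joint speeds; "joint_torque": joint torques, N m; "eef_pos": TCP position; "orientation": TCP orientation; "force": force on the tool from outside, world axes, zero at the start; "wrist_torque": the same for the moment, N m; "finger_gap": finger opening in m; "grip_force": force on a finger pad.
Only numpy, scipy, OpenCV 4.12 (cv2) and the standard library are available. Lean on these libraries where they do the work, as an engineer would, in place of code of your own. Each camera call takes 0.05 s, during which the arm holds its last target. There are 200 camera calls.

## Task

The loose base of the cloth-button mould is sunk in its steel ring and cannot be gripped. Turn the wooden wedge bar, which lies the wrong way round, end for end, lay its thin nose in the splayed mouth of the tunnel under the ring and push it through until the level part lifts the base out above the rim, then let go of it and stand the base upright on its foot in the middle of the wooden tray. Leave the wedge in the tunnel, and do not disturb the thread cone, the pattern weight or the shears.

Things in the scene. Friction and masses are not known exactly. Their poses are not given: they have to be found in the camera images.
- stand: Fixed mould stand. Origin on the table under the ring's axis, z up. A steel ring (80 mm outer, 64 mm inner diameter, top at 80 mm) sits on two grey cheeks leaving a tunnel along the stand's y: 41 mm wide, 44 mm high, floor = the table, y -45 to +45 mm. Splayed plates 30 mm high widen its -y mouth to about 70 mm at y = -75; the wedge goes in there, towards +y. Smooth and slippery.
- ring_top (a point): Centre of the ring's mouth, level with its rim, 80 mm above the table. Small bolted feet, 10 mm high, stick out to 61 mm from the axis on either side (stand's x).
- base: Loose aluminium base, mushroom-shaped, 60 mm tall, about 270 g. Origin at the centre of the underside of its foot, z up. Foot: 36 mm diameter (30 mm flat underneath), 38 mm long, smooth. Above it the disc: 60 mm diameter, 22 mm thick. It starts with the disc on a lip in the ring, top 8 mm below the rim, the foot hanging in the tunnel with its underside 12 mm above the table.
- base_top (a point): Centre of the top of the base's disc, 60 mm above its origin. With the level part of the wedge under the foot it is 100 mm above the table, 20 mm proud of the rim, and it stays there by itself when the wedge is let go.
- bar: Wooden wedge bar, about 200 g, 200 mm long (its y), 36 mm wide (x). Origin at mid-length on its flat underside. Thin nose at y = +100 mm, 6 mm high; the top slopes up to 40 mm at y = -5 mm and is level from there to the square butt at y = -100. Balance point about y = -17. It starts flat on the table off the stand's -y mouth, nose pointing away; the butt is too thick to go under the base.
- bar_nose (a point): Centre of the wedge's thin nose end, 3 mm above its underside. With the nose 120 to 135 mm past the ring's axis (towards the stand's +y) the foot stands wholly on the level part and the butt still sticks out 65 to 80 mm before the axis. Pushing takes only a few newtons.
- tray: Shallow open wooden tray, fixed, 130 by 130 mm outside, walls 6 mm thick and 18 mm high, empty. Origin on the table under its centre; the inner floor is 6 mm above the table.
- cone: Bystander: cone of thread standing upright, 68 mm diameter at the foot, 125 mm tall, loose. Origin at the centre of its underside.
- weight: Bystander: round dark steel pattern weight, 72 mm diameter, 36 mm tall with its knob, loose. Origin at the centre of its underside.
- shears: Bystander: tailor's shears lying flat, loose, 217 mm long along their x, about 90 mm wide over the handles, 12 mm high. Origin at the pivot, on the table; blades to +x (120 mm), handles to -x (97 mm).
Not all that is in view belongs to the job. There is more than one size of the stand; the job needs the middle-sized.

How it is judged:
By the outcome, as a careful person would: the job done as asked, in the order asked, and still so for the second after the job is handed in, with the robot touching nothing.
It also fails if it takes over 66 s, if anything falls off the work surface, if the arm or the gripper's body presses on something with over 40 N, if the wrist force passes 120 N, or if a joint passes its speed limit or range.

## Working session

There is one attempt and no reset: what is moved stays moved. The work goes in short steps, Python scripts to look and compute and a tool call to move; the robot and the scene stay as the last step left them, time stands still between calls to the robot, and variables do not carry over. Pictures are saved under pics/ and viewed, at most 11 in all, crops included, and the job is handed in when it is done.

Besides the shell and the picture viewer there is one more tool, called after "Call:" as a command line: name --argument value ..., lists and objects as JSON in quotes. carry_out: Moves the arm, as the interface text tells. Its arguments: {"type":"object","properties":{"xyz":{"type":"array","items":{"type":"array","items":{"type":"number"}}},"angular":{"type":"array","items":{"type":"array","items":{"type":"number"}}},"claw":{"type":"array","items":{"type":"number"}},"squeeze":{"type":"number"}},"required":["xyz","angular","claw"]}

```bash
mkdir -p pics
python3 - <<'E'
from workcell import *
import cv2
for n in("top","side"):
    cv2.imwrite(f"pics/{n}0.png",capture(n)[:,:,::-1])
    c=calibration(n);print(n,c)
s=observe();print(s['t'],s['eef_pos'],s['orientation'],s['finger_gap'])
E
```

```text
top {'fx': 405.3020284669743, 'fy': 405.3020284669743, 'cx': 257.6308436029269, 'cy': 189.19939096912074, 'R': array([[ 2.87754764e-02, -9.99560444e-01,  7.13379443e-03],
       [-9.74797571e-01, -2.96406706e-02, -2.21113379e-01],
       [ 2.21227638e-01, -5.91362655e-04, -9.75222017e-01]]), 't': array([-0.0105103 ,  0.52632746,  1.0399736 ])}
side {'fx': 375.84857432412036, 'fy': 375.84857432412036, 'cx': 257.3880636501889, 'cy': 186.61626453237767, 'R': array([[ 0.94690888, -0.32083038, -0.02077123],
       [-0.24868124, -0.68995433, -0.67979458],
       [ 0.20376755,  0.64886894, -0.73310837]]), 't': array([-0.50436992,  0.19187698,  1.10574844])}
0.1 [0.13138971 0.55918172 0.24148853] [ 1.15148071e-01  9.93347921e-01 -8.94733041e-04 -1.72127406e-04] 0.08530647159455684
```

View pics/top0.png

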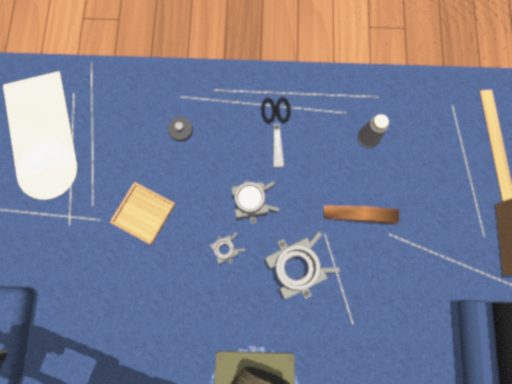

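View pics/side0.png

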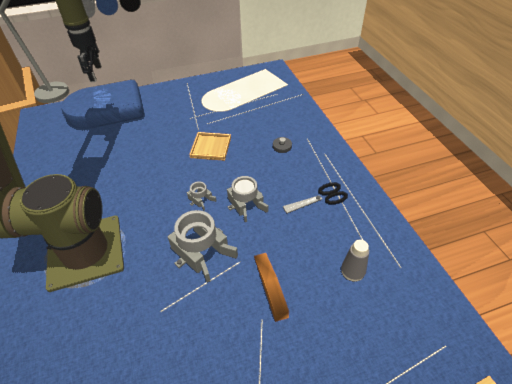

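Top picture: bar at about (362,214), stand with the white base at (250,198) with its mouth to image right, tray (143,213), cone (372,130), weight (180,128), shears (276,130). Now to zoom in.

```bash
cat > h.py <<'E'
from workcell import *
import numpy as np, cv2
from scipy.spatial.transform import Rotation as Ro
def ray(n,u,v,z):
    c=calibration(n);R=np.array(c['R']);t=np.array(c['t'])
    d=R.T@np.array([(u-c['cx'])/c['fx'],(v-c['cy'])/c['fy'],1]);o=-R.T@t
    return o+d*(z-o[2])/d[2]
def proj(n,X):
    c=calibration(n);p=np.array(c['R'])@np.array(X)+c['t'];return c['fx']*p[0]/p[2]+c['cx'],c['fy']*p[1]/p[2]+c['cy']
def big(m,x0,x1,y0,y1):
    k=np.zeros_like(m);k[y0:y1,x0:x1]=m[y0:y1,x0:x1]
    cs,_=cv2.findContours(k,cv2.RETR_EXTERNAL,cv2.CHAIN_APPROX_NONE)
    return max(cs,key=cv2.contourArea)
E
python3 - <<'E'
from h import *
t=cv2.imread("pics/top0.png");s=cv2.imread("pics/side0.png")
a=cv2.resize(t[165:235,215:410],None,fx=4,fy=4,interpolation=cv2.INTER_CUBIC)
b=cv2.resize(s[165:325,220:300],None,fx=1.9,fy=1.9,interpolation=cv2.INTER_CUBIC)
c=np.zeros((600,780,3),np.uint8);c[:280]=a;c[290:290+b.shape[0],:b.shape[1]]=b
d=cv2.resize(t[175:250,100:185],None,fx=4,fy=4);c[290:590,200:540]=d
cv2.imwrite("pics/zoom0.png",c)
for n,im,boxes in(("top",t,dict(bar=(310,410,195,230),tray=(100,185,175,250),disc=(232,268,182,215))),("side",s,dict(bar=(245,300,245,325),tray=(185,235,128,162),disc=(228,260,176,200)))):
    hsv=cv2.cvtColor(im,cv2.COLOR_BGR2HSV);w=((hsv[...,0]<30)&(hsv[...,1]>60)).astype(np.uint8)
    wh=((im.min(2)>205)).astype(np.uint8)
    for k,bx in boxes.items():
        x0,x1,y0,y1=bx;cc=big(wh if k=='disc' else w,x0,x1,y0,y1)
        r=cv2.minAreaRect(cc);z=dict(bar=0.04,tray=0.018,disc=0.072)[k]
        print(n,k,r,"ctr",ray(n,*r[0],z).round(4))
        if k!='disc':
            for p in cv2.boxPoints(r):print("  ",p.round(1),ray(n,*p,z).round(4),ray(n,*p,0).round(4))
        else: print(cv2.fitEllipse(cc))
E
```

```text
top bar ((360.5286560058594, 213.11325073242188), (73.90862274169922, 14.848210334777832), 4.23639440536499) ctr [ 0.4724 -0.2775  0.04  ]
   [323.1 217.8] [ 0.4564 -0.1753  0.04  ] [ 0.4628 -0.1819  0.    ]
   [324.2 203. ] [ 0.4975 -0.1786  0.04  ] [ 0.5054 -0.1853  0.    ]
   [397.9 208.4] [ 0.4884 -0.3803  0.04  ] [ 0.4959 -0.3945  0.    ]
   [396.8 223.2] [ 0.4475 -0.3754  0.04  ] [ 0.4535 -0.3894  0.    ]
top tray ((142.06431579589844, 212.61619567871094), (46.915218353271484, 48.82826232910156), 30.068584442138672) ctr [0.4594 0.3234 0.018 ]
   [109.5 222. ] [0.4306 0.4105 0.018 ] [0.433  0.4171 0.    ]
   [134.  179.7] [0.5525 0.3548 0.018 ] [0.5568 0.3604 0.    ]
   [174.6 203.2] [0.4885 0.2354 0.018 ] [ 0.4918  0.2391 -0.    ]
   [150.1 245.5] [0.3696 0.2932 0.018 ] [0.371  0.2979 0.    ]
top disc ((249.5, 197.0), (22.0, 23.0), 90.0) ctr [0.5015 0.0261 0.072 ]
((249.4022674560547, 197.2960968017578), (21.952495574951172, 22.247400283813477), 161.3752899169922)
side bar ((271.5999755859375, 286.29998779296875), (69.25386810302734, 16.127614974975586), 71.56504821777344) ctr 
[... 167 characters left out ...]
90.2 316.6] [ 0.484 -0.396  0.04 ] [ 0.4923 -0.3802  0.    ]
   [274.9 321.7] [ 0.4443 -0.3956  0.04  ] [ 0.4508 -0.3798  0.    ]
side tray ((209.94264221191406, 145.63116455078125), (38.56822204589844, 26.7985782623291), 5.194429397583008) ctr [0.4548 0.3162 0.018 ]
   [189.5 157.2] [0.3705 0.2798 0.018 ] [0.3719 0.3    0.    ]
   [192.  130.5] [0.4104 0.4266 0.018 ] [ 0.4126  0.4498 -0.    ]
   [230.4 134. ] [0.5444 0.3549 0.018 ] [0.5492 0.3766 0.    ]
   [227.9 160.7] [0.4955 0.2149 0.018 ] [ 0.4994  0.2338 -0.    ]
side disc ((244.0, 186.0), (12.0, 18.0), 90.0) ctr [0.5001 0.0297 0.072 ]
((244.0604705810547, 186.0724639892578), (12.069146156311035, 17.56475257873535), 86.52814483642578)
```

View pics/zoom0.png

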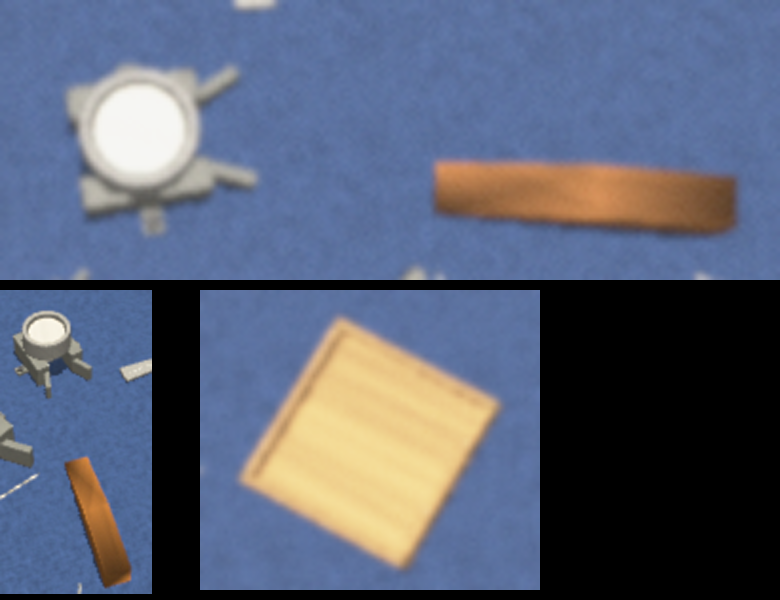

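Zoom: stand's plate tips at about (274,182) and (279,210), so the mouth faces −y. Bar ends at columns 324 and 399; which end is thick is ambiguous, so I'll look closer.

Run:
```python
from h import *
t=cv2.imread("pics/top0.png");s=cv2.imread("pics/side0.png")
c=np.zeros((600,790,3),np.uint8)
a=cv2.resize(t[198:230,315:405],None,fx=6,fy=6,interpolation=cv2.INTER_CUBIC);c[:192,:540]=a
b=cv2.resize(s[245:325,245:300],None,fx=5,fy=5,interpolation=cv2.INTER_CUBIC);c[195:595,:275]=b
d=cv2.resize(s[170:220,220:275],None,fx=8,fy=8,interpolation=cv2.INTER_CUBIC);c[195:595,280:720]=d
cv2.imwrite("pics/zoom1.png",c)
for n in("top","side"):
    for nm,y in(("nose+y",1),("nose-y",-1)):
        print(n,nm)
        for yy in(-.184,-.384):
            h=.006 if (yy>-.3)==(y==1) else .04
            print([tuple(np.round(proj(n,[x,yy,z]),1)) for x in(.452+ (0.01 if yy>-.3 else -.004),.488+(0.01 if yy>-.3 else -.004)) for z in(0,h)])
for p in((273.75,182.5),(278.75,210)):print("tip",ray("top",*p,.03))
```

```text
top nose+y
[(np.float64(323.9), np.float64(218.1)), (np.float64(324.2), np.float64(217.8)), (np.float64(323.8), np.float64(205.5)), (np.float64(324.1), np.float64(205.1))]
[(np.float64(395.0), np.float64(225.1)), (np.float64(400.0), np.float64(223.1)), (np.float64(394.4), np.float64(212.5)), (np.float64(399.4), np.float64(210.1))]
top nose-y
[(np.float64(323.9), np.float64(218.1)), (np.float64(326.3), np.float64(215.9)), (np.float64(323.8), np.float64(205.5)), (np.float64(326.2), np.float64(202.9))]
[(np.float64(395.0), np.float64(225.1)), (np.float64(395.7), np.float64(224.8)), (np.float64(394.4), np.float64(212.5)), (np.float64(395.2), np.float64(212.1))]
side nose+y
[(np.float64(254.7), np.float64(257.6)), (np.float64(254.6), np.float64(256.4)), (np.float64(266.4), np.float64(254.0)), (np.float64(266.4), np.float64(252.8))]
[(np.float64(274.5), np.float64(323.6)), (np.float64(274.7), np.float64(316.8)), (np.float64(287.7), np.float64(319.0)), (np.float64(288.4), np.float64(312.2))]
side nose-y
[(np.float64(254.7), np.float64(257.6)), (np.float64(254.3), np.float64(249.8)), (np.float64(266.4), np.float64(254.0)), (np.float64(266.4), np.float64(246.2))]
[(np.float64(274.5), np.float64(323.6)), (np.float64(274.5), np.float64(322.6)), (np.float64(287.7), np.float64(319.0)), (np.float64(287.8), np.float64(318.0))]
tip [ 0.55354525 -0.03945328  0.03      ]
tip [ 0.47603728 -0.05477704  0.03      ]
```

View pics/zoom1.png

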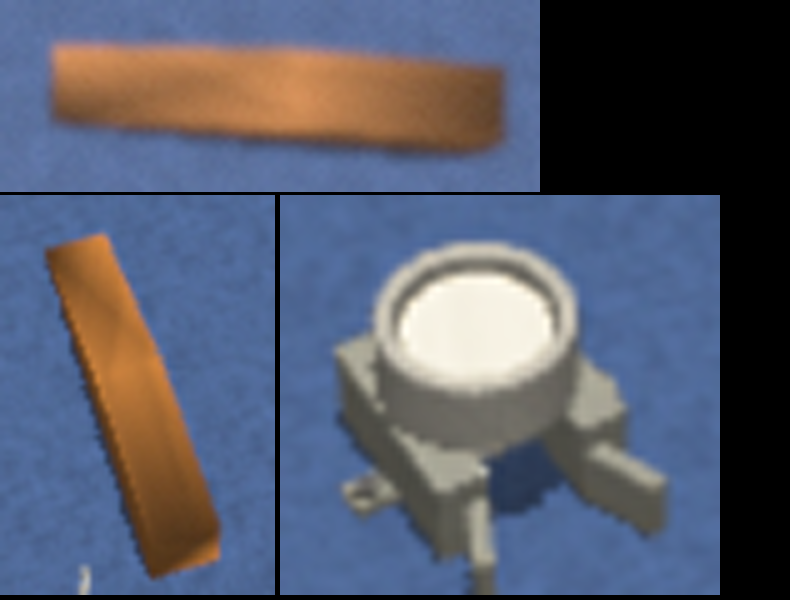

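The picture shows the butt end face at the near (world −y) end: side zoom (150–220, 535–578). The top outline also only gives a 200 mm length if column 399 is the thick end and 324 the nose. So the nose seems to point at the mouth already, which contradicts the text. I'll check this once the bar is lifted. First a move plan.

```bash
cat >> h.py <<'E'
def yaw_y(q): # angle of tool y in world, deg
    y=Ro.from_quat(q).apply([0,1,0]);return np.degrees(np.arctan2(y[1],y[0]))
def delta(p,ang=None):
    s=observe();R=Ro.from_quat(s['orientation'])
    print("t",round(s['t'],2),"pos",np.round(s['eef_pos'],4),"yawY",round(yaw_y(s['orientation']),2),"z",R.apply([0,0,1]).round(3),"gap",round(s['finger_gap'],4),"F",np.round(s['force'],1))
    print("tool cm",(R.inv().apply(np.array(p)-s['eef_pos'])*100).round(2), "turn about tool z", None if ang is None else round(yaw_y(s['orientation'])-ang,2))
E
python3 - <<'E'
from h import *
N=[ray("top",323.6,205.4,.005),ray("top",323.6,218.6,.002),ray("side",254.4,256,.006),ray("side",266.4,253,.006)]
print(np.round(N,4))
B=[ray("top",399.2,209.3,.04),ray("top",399.2,222.8,.04),ray("side",275,321.5,0),ray("side",289,317.4,0),ray("side",288.6,312.6,.04)]
print(np.round(B,4))
# stand: cheek corners in the top view
for p in((231.75,188),(235.5,218.5),(263,183),(268,212)):print(ray("top",*p,.044).round(4))
E
```

```text
[[ 0.4974 -0.1826  0.005 ]
 [ 0.4602 -0.1829  0.002 ]
 [ 0.4619 -0.1825  0.006 ]
 [ 0.4977 -0.1845  0.006 ]]
[[ 0.4861 -0.3837  0.04  ]
 [ 0.4489 -0.3819  0.04  ]
 [ 0.4512 -0.3794  0.    ]
 [ 0.4886 -0.3812  0.    ]
 [ 0.4841 -0.3852  0.04  ]]
[0.531  0.0763 0.044 ]
[0.4468 0.0625 0.044 ]
[ 0.5478 -0.0093  0.044 ]
[ 0.4672 -0.0249  0.044 ]
```

Call:
carry_out --xyz '[[0,0,0],[0,0,0],[0,0,0],[0,0,0],[0,0,0],[0,0,0],[0,0,0],[0,0,0],[0,0,0],[0,0,0],[0,0,0],[0,0,0]]' --angular '[[0,0,6.7],[0,0,6.7],[0,0,6.7],[0,0,6.7],[0,0,6.7],[0,0,6.7],[0,0,6.7],[0,0,6.7],[0,0,6.7],[0,0,6.7],[0,0,6.7],[0,0,6.7]]' --claw '[1,1,1,1,1,1,1,1,1,1,1,1]'

```text
t: 1.1
eef_pos: [0.1314, 0.5594, 0.2417]
orientation: [0.731, 0.682, -0.001, 0.0]
force: [0.2, 0.3, 0.0]
finger_gap: 0.0853
grip_force: 0.0
```

Call:
carry_out --xyz '[[-2.7,2.5,0],[-2.7,2.5,0],[-2.7,2.5,0],[-2.7,2.5,0],[-2.7,2.5,0],[-2.7,2.5,0],[-2.7,2.5,0],[-2.7,2.5,0],[-2.7,2.5,0],[-2.7,2.5,0],[-2.7,2.5,0],[-2.7,2.5,0],[-2.7,2.5,0],[-2.7,2.5,0],[-2.7,2.5,0],[-2.7,2.5,0],[0,0,0]]' --angular '[[0,0,0],[0,0,0],[0,0,0],[0,0,0],[0,0,0],[0,0,0],[0,0,0],[0,0,0],[0,0,0],[0,0,0],[0,0,0],[0,0,0],[0,0,0],[0,0,0],[0,0,0],[0,0,0],[0,0,0]]' --claw '[1,1,1,1,1,1,1,1,1,1,1,1,1,1,1,1,1]'

```text
t: 2.52
eef_pos: [0.508, 0.0985, 0.2421]
orientation: [0.731, 0.683, 0.0, 0.002]
force: [0.4, 0.8, -0.1]
finger_gap: 0.0853
grip_force: 0.0
```

```bash
python3 -c "
from h import *
delta([.470,-.343,.10],-3.15)"
```

```text
t 2.52 pos [0.508  0.0985 0.2421] yawY -3.9 z [ 0.003 -0.003 -1.   ] gap 0.0853 F [ 0.4  0.8 -0.1]
tool cm [-44.26  -0.84  14.33] turn about tool z -0.75
```

Call:
carry_out --xyz '[[-3.7,-0.07,0],[-3.7,-0.07,0],[-3.7,-0.07,0],[-3.7,-0.07,0],[-3.7,-0.07,0],[-3.7,-0.07,0],[-3.7,-0.07,1.7],[-3.7,-0.07,1.7],[-3.7,-0.07,1.7],[-3.7,-0.07,1.7],[-3.7,-0.07,1.7],[-3.6,-0.07,1.7],[0,0,3.0],[0,0,1.0],[0,0,0]]' --angular '[[0,0,-0.75],[0,0,0],[0,0,0],[0,0,0],[0,0,0],[0,0,0],[0,0,0],[0,0,0],[0,0,0],[0,0,0],[0,0,0],[0,0,0],[0,0,0],[0,0,0],[0,0,0]]' --claw '[1,1,1,1,1,1,1,1,1,1,1,1,1,1,1]'

```text
t: 3.77
eef_pos: [0.4697, -0.3365, 0.0968]
orientation: [0.725, 0.689, -0.0, -0.004]
force: [-0.3, 0.2, -0.4]
finger_gap: 0.0855
grip_force: 0.0
```

```bash
python3 -c "
from h import *
delta([.470,-.343,.022],-3.15)
a=capture('top')[150:270,270:450,::-1];b=capture('side')[210:340,180:360,::-1]
c=np.zeros((520,780,3),np.uint8);c[:480,:390]=0
a=cv2.resize(a,None,fx=2.1,fy=2.1,interpolation=cv2.INTER_CUBIC);b=cv2.resize(b,None,fx=2.1,fy=2.1,interpolation=cv2.INTER_CUBIC)
c[:a.shape[0],:a.shape[1]]=a;c[:b.shape[0],390:390+b.shape[1]]=b
cv2.imwrite('pics/pre.png',c[:280])"
```

```text
t 3.77 pos [ 0.4697 -0.3365  0.0968] yawY -2.94 z [-0.007  0.006 -1.   ] gap 0.0855 F [-0.3  0.2 -0.4]
tool cm [-0.69  0.12  7.48] turn about tool z 0.21
```

View pics/pre.png

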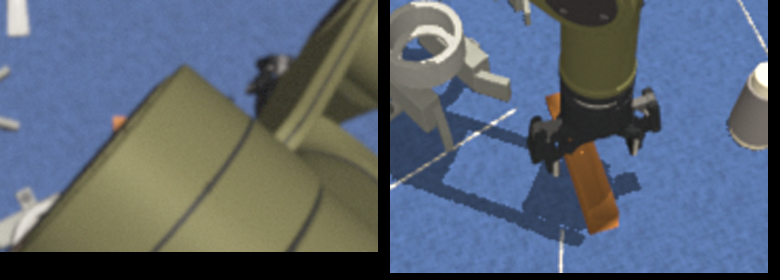

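Fingers straddle the bar (side crop, about (575,150)). The thick butt end face is seen at (605,220), so the nose is on the stand side.

Call:
carry_out --xyz '[[-0.5,0.1,2.5],[0,0,2.5],[0,0,1.5],[0,0,1.0],[0,0,0],[0,0,0],[0,0,0],[0,0,0],[0,0,0],[0,0,0],[0,0,0],[0,0,0]]' --angular '[[0,0,0.2],[0,0,0],[0,0,0],[0,0,0],[0,0,0],[0,0,0],[0,0,0],[0,0,0],[0,0,0],[0,0,0],[0,0,0],[0,0,0]]' --claw '[1,1,1,1,1,0,0,0,0,0,0,0]' --squeeze 50

```text
t: 4.87
eef_pos: [0.4739, -0.3443, 0.0268]
orientation: [0.726, 0.688, 0.0, 0.001]
force: [0.2, 1.0, 5.8]
finger_gap: 0.035
grip_force: 51.5
```

```bash
python3 -c "
from h import *
delta([.470,-.343,.035],-3.15)"
```

```text
t 4.87 pos [ 0.4739 -0.3443  0.0268] yawY -3.07 z [ 0.002 -0.002 -1.   ] gap 0.035 F [0.2 1.  5.8]
tool cm [ 0.11 -0.39 -0.82] turn about tool z 0.08
```

Call:
carry_out --xyz '[[0,0,-1.0],[0,0,-1.0],[0,1.5,0],[0,2.5,0],[0,2.5,0],[0,1.0,0],[0,0,0],[0,0,0],[0,0,0],[0,0,0]]' --angular '[[0,0,0],[0,0,0],[0,0,0],[0,0,0],[0,0,0],[0,0,-4.8],[0,0,-4.8],[0,0,-4.7],[0,0,0],[0,0,0]]' --claw '[0,0,0,0,0,0,0,0,0,0]'

```text
t: 5.7
eef_pos: [0.548, -0.3477, 0.0457]
orientation: [0.635, 0.772, -0.0, 0.0]
force: [-0.1, -0.0, -2.0]
finger_gap: 0.0351
grip_force: 50.5
```

```bash
python3 -c "
from h import *
delta([.5497,-.2231,.0375],11.2)
a=capture('top')[150:270,220:420,::-1];b=capture('side')[160:320,200:350,::-1]
c=np.zeros((400,790,3),np.uint8)
a=cv2.resize(a,None,fx=2,fy=2,interpolation=cv2.INTER_CUBIC);b=cv2.resize(b,None,fx=2.5,fy=2.5,interpolation=cv2.INTER_CUBIC)
c[:a.shape[0],:a.shape[1]]=a;c[:b.shape[0],410:410+b.shape[1]]=b
cv2.imwrite('pics/lift.png',c)"
```

```text
t 5.7 pos [ 0.548  -0.3477  0.0457] yawY 11.1 z [ 0. -0. -1.] gap 0.0351 F [-0.1 -0.  -2. ]
tool cm [12.19  2.57  0.82] turn about tool z -0.1
```

View pics/lift.png

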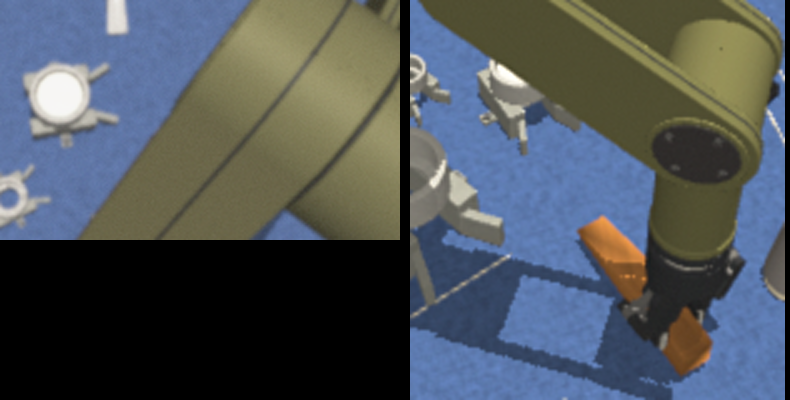

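```bash
python3 -c "
from h import *
u=np.array([-.1925,.981,0]);w=np.array([.981,.1925,0]);g=np.array([.548,-.3477,0])
for nm,e in(('far',.161),('near',-.039)):
  for s in(-1,1):
    print(nm,s,[(z,tuple(np.round(proj('side',g+u*e+w*.018*s+[0,0,z]),1))) for z in(.019,.025,.059)])"
```

```text
far -1 [(0.019, (np.float64(268.0), np.float64(252.8))), (0.025, (np.float64(268.0), np.float64(251.6))), (0.059, (np.float64(268.0), np.float64(244.8)))]
far 1 [(0.019, (np.float64(278.7), np.float64(247.4))), (0.025, (np.float64(278.8), np.float64(246.2))), (0.059, (np.float64(279.0), np.float64(239.3)))]
near -1 [(0.019, (np.float64(308.7), np.float64(311.0))), (0.025, (np.float64(308.9), np.float64(309.9))), (0.059, (np.float64(310.0), np.float64(303.8)))]
near 1 [(0.019, (np.float64(320.3), np.float64(304.1))), (0.025, (np.float64(320.5), np.float64(303.1))), (0.059, (np.float64(321.9), np.float64(296.9)))]
```

Lifted bar: far end corners at (268,254), (277,247) match the 6 mm height (a butt there would be at rows 240–245), and near end face matches 40 mm. So the thin nose already points into the mouth, and turning it would be wrong. I'll align it with the stand's axis and insert.

Call:
carry_out --xyz '[[0,1.3,0],[0,1.27,0],[3,0,0.8],[3,0,0],[3,0,0],[2.5,0,0],[0,0,0.6],[0,0,0],[0,0,0]]' --angular '[[0,0,0],[0,0,0],[0,0,0],[0,0,0],[0,0,0],[0,0,0],[0,0,0],[0,0,0],[0,0,0]]' --claw '[0,0,0,0,0,0,0,0,0]'

```text
t: 6.55
eef_pos: [0.5524, -0.23, 0.0314]
orientation: [0.634, 0.773, 0.0, 0.001]
force: [0.5, -0.3, -2.5]
finger_gap: 0.0352
grip_force: 50.5
```

```bash
python3 -c "
from h import *
delta([.5497,-.2231,.0275],11.2)
b=capture('side')[160:280,220:340,::-1];a=capture('top')[170:230,220:330,::-1]
b=cv2.resize(b,None,fx=4,fy=4,interpolation=cv2.INTER_CUBIC);a=cv2.resize(a,None,fx=2.5,fy=2.5)
c=np.zeros((480,780,3),np.uint8);c[:,:480]=b;c[:150,490:765]=a
cv2.imwrite('pics/mouth.png',c)"
```

```text
t 6.55 pos [ 0.5524 -0.23    0.0314] yawY 11.27 z [ 0.001 -0.001 -1.   ] gap 0.0352 F [ 0.5 -0.3 -2.5]
tool cm [ 0.73 -0.13  0.39] turn about tool z 0.07
```

View pics/mouth.png

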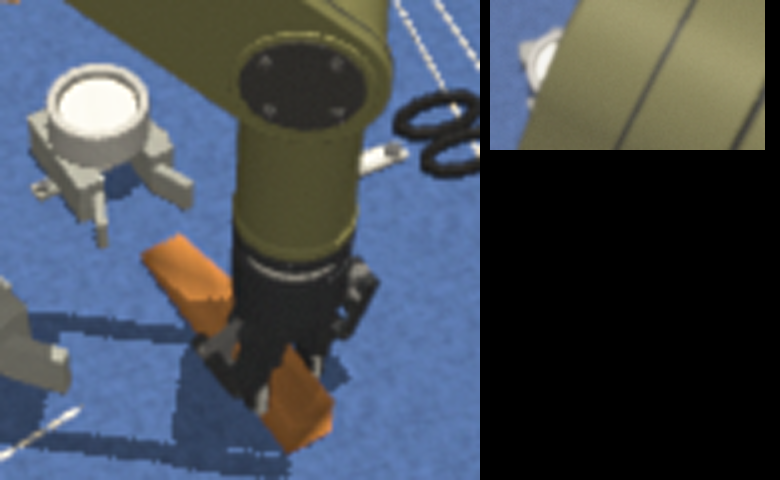

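Nose mid at about (163,247) in the 4× crop is lined up with the mouth mid (146,222). In we go.

Call:
carry_out --xyz '[[0,-0.1,0.35],[1.5,0,0],[1.5,0,0],[1.5,0,0],[1.5,0,0],[1.5,0,0],[0,0,0]]' --angular '[[0,0,0],[0,0,0],[0,0,0],[0,0,0],[0,0,0],[0,0,0],[0,0,0]]' --claw '[0,0,0,0,0,0,0]'

```text
t: 7.23
eef_pos: [0.5355, -0.1538, 0.0286]
orientation: [0.635, 0.773, 0.001, 0.0]
force: [2.9, 2.1, -2.5]
finger_gap: 0.035
grip_force: 50.2
```

```bash
python3 -c "
from h import *
delta(np.array([.500,.028,0])-.130*np.array([-.194,.981,0])+[0,0,.0275],11.2)"
```

```text
t 7.23 pos [ 0.5355 -0.1538  0.0286] yawY 11.23 z [ 0.002  0.001 -1.   ] gap 0.035 F [ 2.9  2.1 -2.5]
tool cm [5.52 0.05 0.11] turn about tool z 0.03
```

Call:
carry_out --xyz '[[0,0.1,0.05],[1,0,0],[1,0,0],[1,0,0],[1,0,0],[1,0,0],[0,0,0]]' --angular '[[0,0,0],[0,0,0],[0,0,0],[0,0,0],[0,0,0],[0,0,0],[0,0,0]]' --claw '[0,0,0,0,0,0,0]'

```text
t: 7.82
eef_pos: [0.5259, -0.1051, 0.0273]
orientation: [0.634, 0.773, 0.0, -0.001]
force: [2.1, 1.6, -3.4]
finger_gap: 0.0351
grip_force: 50.3
```

```bash
python3 -c "
from h import *
delta(np.array([.500,.028,0])-.130*np.array([-.194,.981,0])+[0,0,.0275],11.2)"
```

```text
t 7.82 pos [ 0.5259 -0.1051  0.0273] yawY 11.23 z [-0.     0.001 -1.   ] gap 0.0351 F [ 2.1  1.6 -3.4]
tool cm [ 0.56  0.04 -0.02] turn about tool z 0.03
```

Call:
carry_out --xyz '[[0,0.1,0],[1,0,0],[1,0,0],[1,0,0],[0,0,0],[0,0,0],[0,0,0],[0,0,0],[0,0,0],[0,0,0]]' --angular '[[0,0,0],[0,0,0],[0,0,0],[0,0,0],[0,0,0],[0,0,0],[0,0,0],[0,0,0],[0,0,0],[0,0,0]]' --claw '[0,0,0,0,0,1,1,1,1,1]'

```text
t: 8.65
eef_pos: [0.5216, -0.0779, 0.0273]
orientation: [0.635, 0.773, -0.0, -0.0]
force: [0.1, 0.2, -0.1]
finger_gap: 0.0857
grip_force: 0.0
```

```bash
python3 -c "
from h import *
delta(np.array([.500,.028,0])-.190*np.array([-.194,.981,0])+[0,0,.12],11.2)"
```

```text
t 8.65 pos [ 0.5216 -0.0779  0.0273] yawY 11.21 z [-0.  0. -1.] gap 0.0857 F [ 0.1  0.2 -0.1]
tool cm [-8.19 -0.07 -9.27] turn about tool z 0.01
```

Call:
carry_out --xyz '[[0,0,-3],[0,0,-3],[-2,0,-1.5],[-2.5,0,0],[-2.2,-0.1,0],[0,0,0],[0,0,2],[0,0,2.5],[0,0,2],[0,0,0.3],[0,0,0]]' --angular '[[0,0,0],[0,0,0],[0,0,0],[0,0,0],[0,0,0],[0,0,0],[0,0,0],[0,0,0],[0,0,0],[0,0,0],[0,0,0]]' --claw '[1,1,1,1,0,0,0,0,0,0,0]'

```text
t: 9.57
eef_pos: [0.5321, -0.1429, 0.0329]
orientation: [0.635, 0.773, -0.001, -0.002]
force: [0.0, 0.6, -0.0]
finger_gap: 0.0005
grip_force: 0.0
```

```bash
python3 -c "
from h import *
delta(np.array([.500,.028,0])-.083*np.array([-.194,.981,0])+[0,0,.035],11.2)"
```

```text
t 9.57 pos [ 0.5321 -0.1429  0.0329] yawY 11.22 z [-0.004  0.002 -1.   ] gap 0.0005 F [ 0.   0.6 -0. ]
tool cm [ 9.09  0.17 -0.19] turn about tool z 0.02
```

Push most of the way, slowly, then look.

Call:
carry_out --xyz '[[1,0.1,0],[1,0,0],[1,0,0],[1,0,0],[1,0,0],[1,0,0],[1,0,0],[1,0,0],[0,0,0]]' --angular '[[0,0,0],[0,0,0],[0,0,0],[0,0,0],[0,0,0],[0,0,0],[0,0,0],[0,0,0],[0,0,0]]' --claw '[0,0,0,0,0,0,0,0,0]'

```text
t: 10.32
eef_pos: [0.5187, -0.0627, 0.035]
orientation: [0.634, 0.773, 0.0, -0.0]
force: [0.2, 0.5, -0.3]
finger_gap: 0.0003
grip_force: 0.0
```

```bash
python3 -c "
from h import *
delta(np.array([.500,.028,0])-.083*np.array([-.194,.981,0])+[0,0,.035],11.2)
b=capture('side')[130:250,200:320,::-1];a=capture('top')[150:240,200:310,::-1]
b=cv2.resize(b,None,fx=4,fy=4,interpolation=cv2.INTER_CUBIC);a=cv2.resize(a,None,fx=2.8,fy=2.8,interpolation=cv2.INTER_CUBIC)
c=np.zeros((480,790,3),np.uint8);c[:,:480]=b;c[:a.shape[0],481:481+a.shape[1]]=a
cv2.imwrite('pics/push.png',c)"
```

```text
t 10.32 pos [ 0.5187 -0.0627  0.035 ] yawY 11.3 z [ 0.     0.001 -1.   ] gap 0.0003 F [ 0.2  0.5 -0.3]
tool cm [ 0.96 -0.07 -0.  ] turn about tool z 0.1
```

View pics/push.png

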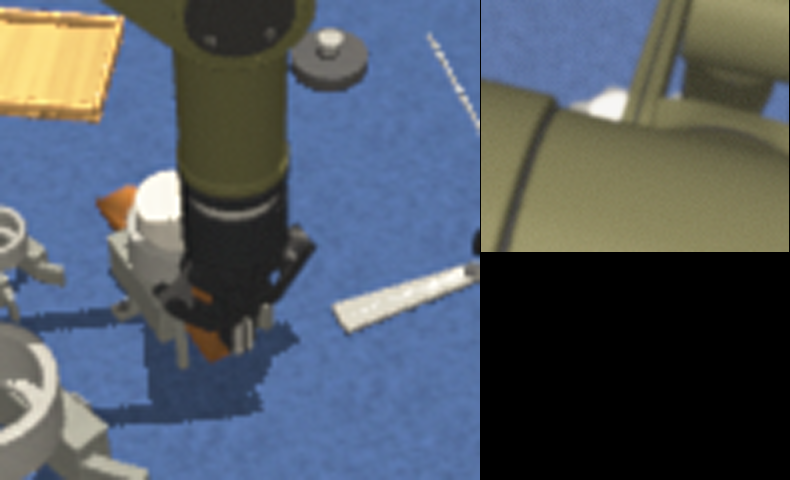

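Base is raised and the nose sticks out at (97,203)/(128,187) in the 4× crop, i.e. pixels (224.5,181), (232,177).

```bash
python3 -c "
from h import *
for p in((224.5,181),(232,177)):
  X=ray('side',*p,.005);d=X[:2]-[.5,.028];print(X.round(4),'stand y',d@[-.194,.981],'x',d@[.981,.194])"
```

```text
[0.46   0.1352 0.005 ] stand y 0.11292367259730184 x -0.018490488791846817
[0.4894 0.1448 0.005 ] stand y 0.11667035446768641 x 0.012261680504010108
```

Call:
carry_out --xyz '[[0.6,0,0],[0.6,0,0],[0,0,0],[-2,0,0],[-4,0,0],[-4,0,-2],[0,0,-4],[0,0,-4],[0,0,-4],[-3,-3,0],[-3,-3,0],[-3,-3,0],[-3,-3,0],[0,0,0]]' --angular '[[0,0,0],[0,0,0],[0,0,0],[0,0,0],[0,0,0],[0,0,0],[0,0,0],[0,0,0],[0,0,0],[0,0,0],[0,0,0],[0,0,0],[0,0,0],[0,0,0]]' --claw '[0,0,0,0,0,0,1,1,1,1,1,1,1,1]'

```text
t: 11.58
eef_pos: [0.439, -0.2919, 0.1727]
orientation: [0.637, 0.771, -0.002, -0.0]
force: [-0.1, 0.3, 0.3]
finger_gap: 0.0855
grip_force: 0.0
```

```bash
python3 -c "
from h import *
delta([.5,.028,.2],11.2)
S=capture('side')[:,:,::-1].copy();T=capture('top')[:,:,::-1].copy()
cv2.imwrite('pics/s2.png',S);cv2.imwrite('pics/t2.png',T)
b=S[140:240,205:305];a=T[170:230,205:305]
b=cv2.resize(b,None,fx=4,fy=4,interpolation=cv2.INTER_CUBIC);a=cv2.resize(a,None,fx=3.9,fy=3.9,interpolation=cv2.INTER_CUBIC)
c=np.zeros((400,790,3),np.uint8);c[:,:400]=b;c[:a.shape[0],400:400+a.shape[1]]=a[:,:390]
cv2.imwrite('pics/raised.png',c)
for n,im,bx in(('top',T,(230,270,175,215)),('side',S,(220,270,160,200))):
  w=(im.min(2)>205).astype(np.uint8);cc=big(w,*bx);e=cv2.fitEllipse(cc);print(n,e,ray(n,*e[0],.1).round(4))
"
```

```text
t 11.58 pos [ 0.439  -0.2919  0.1727] yawY 10.91 z [-0.003 -0.002 -1.   ] gap 0.0855 F [-0.1  0.3  0.3]
tool cm [30.25 12.04 -2.8 ] turn about tool z -0.29
top ((248.85023498535156, 194.62924194335938), (23.293498992919922, 26.008689880371094), 109.4539794921875) [0.5019 0.0275 0.1   ]
side ((232.91053771972656, 187.46295166015625), (1.3262163400650024, 4.992380619049072), 158.2186279296875) [0.4603 0.01   0.1   ]
```

View pics/raised.png

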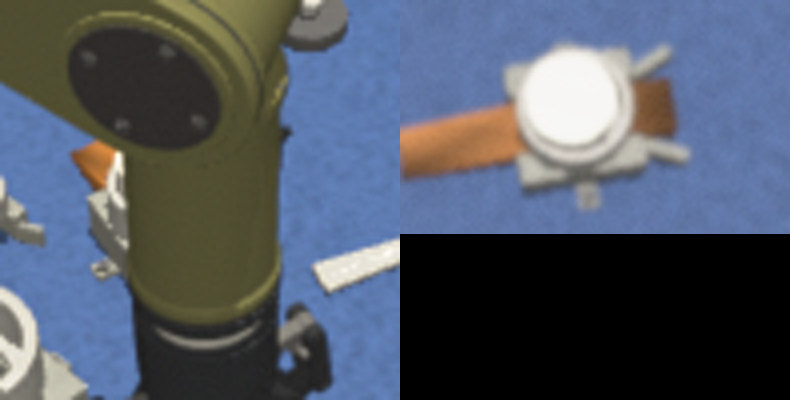

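```bash
python3 -c "
from h import *
for n,p,z in(('top',(275.8,192),.04),('top',(276.8,203),.04),('side',(223,179.5),.005),('side',(229.5,175.5),.005)):
  X=ray(n,*p,z);d=X[:2]-[.5,.028];print(n,X.round(4),'stand y',d@[-.194,.981],'x',d@[.981,.194])
im=cv2.imread('pics/t2.png');hsv=cv2.cvtColor(im,cv2.COLOR_BGR2HSV);w=((hsv[...,0]<30)&(hsv[...,1]>60)).astype(np.uint8)
c=big(w,180,245,180,230);p=c[c[:,0,0].argmin()][0];print(p)
X=ray('top',p[0]-.5,p[1],.005);print(X,(X[:2]-[.5,.028])@[-.194,.981])
delta([.501,.028,.17],11.2)"
```

```text
top [ 0.5243 -0.0452  0.04  ] stand y -0.07655686587966277 x 0.009650664865683906
top [ 0.4936 -0.0486  0.04  ] stand y -0.07384702804275009 x -0.021169547003248766
side [0.457  0.1438 0.005 ] stand y 0.12196676100344643 x -0.019727628357638295
side [0.4833 0.1548 0.005 ] stand y 0.12760595889482945 x 0.008161361946742392
[204 204]
[0.4911993  0.15647379 0.005     ] 0.12774012701013202
t 11.68 pos [ 0.4417 -0.2877  0.1725] yawY 10.97 z [-0.001  0.002 -1.   ] gap 0.0857 F [-0.2  0.6  0.2]
tool cm [29.86 11.83  0.31] turn about tool z -0.23
```

Nose at about +125 mm and butt at −75 mm, both within the stated range, so the base stands on the level part. Next I grasp the base.

Call:
carry_out --xyz '[[3.7,1.47,0],[3.7,1.47,0],[3.7,1.47,0],[3.7,1.47,0],[3.7,1.47,0],[3.7,1.47,0],[3.7,1.47,0],[3.5,1.4,0],[0.4,0.2,0],[0,0,2],[0,0,1.5],[0,0,0],[0,0,0]]' --angular '[[0,0,0],[0,0,0],[0,0,0],[0,0,0],[0,0,0],[0,0,0],[0,0,0],[0,0,0],[0,0,0],[0,0,0],[0,0,0],[0,0,0],[0,0,0]]' --claw '[1,1,1,1,1,1,1,1,1,1,1,1,1]'

```text
t: 12.77
eef_pos: [0.5004, 0.0295, 0.1371]
orientation: [0.634, 0.773, -0.001, -0.001]
force: [0.3, 0.2, -0.5]
finger_gap: 0.0856
grip_force: 0.0
```

```bash
python3 -c "
from h import *
delta([.501,.028,.100],11.2)"
```

```text
t 12.77 pos [0.5004 0.0295 0.1371] yawY 11.31 z [-0.003  0.001 -1.   ] gap 0.0856 F [ 0.3  0.2 -0.5]
tool cm [-0.16  0.04  3.71] turn about tool z 0.11
```

Call:
carry_out --xyz '[[-0.1,0.05,1.5],[0,0,1.5],[0,0,0.7],[0,0,0],[0,0,0],[0,0,0],[0,0,0],[0,0,0],[0,0,0],[0,0,0]]' --angular '[[0,0,0],[0,0,0],[0,0,0],[0,0,0],[0,0,0],[0,0,0],[0,0,0],[0,0,0],[0,0,0],[0,0,0]]' --claw '[1,1,1,1,0,0,0,0,0,0]' --squeeze 50

```text
t: 13.6
eef_pos: [0.5024, 0.0271, 0.1025]
orientation: [0.635, 0.773, 0.0, 0.001]
force: [-3.5, -1.5, 6.7]
finger_gap: 0.0568
grip_force: 51.6
```

```bash
python3 -c "
from h import *
delta([.457,.320,.2],11.2)"
```

```text
t 13.6 pos [0.5024 0.0271 0.1025] yawY 11.23 z [ 0.001 -0.001 -1.   ] gap 0.0568 F [-3.5 -1.5  6.7]
tool cm [29.6   1.26 -9.77] turn about tool z 0.03
```

Call:
carry_out --xyz '[[0,0,-0.5],[0,0,-0.5],[0,0,0],[0,0,0]]' --angular '[[0,0,0],[0,0,0],[0,0,0],[0,0,0]]' --claw '[0,0,0,0]'

```text
t: 13.93
eef_pos: [0.5029, 0.0275, 0.1115]
orientation: [0.635, 0.773, 0.0, 0.001]
force: [-0.0, 0.5, -2.7]
finger_gap: 0.0572
grip_force: 53.7
```

Fz −2.7 N is the base's weight, so it's held. Now lifting and looking.

Call:
carry_out --xyz '[[0,0,-1],[0,0,-2],[0,0,-2],[0,0,-2],[0,0,-2],[0,0,0],[0,0,0]]' --angular '[[0,0,0],[0,0,0],[0,0,0],[0,0,0],[0,0,0],[0,0,0],[0,0,0]]' --claw '[0,0,0,0,0,0,0]'

```text
t: 14.52
eef_pos: [0.5031, 0.0275, 0.2014]
orientation: [0.635, 0.773, 0.001, 0.001]
force: [0.1, 0.0, -3.0]
finger_gap: 0.0572
grip_force: 54.3
```

```bash
python3 -c "
from h import *
delta([.457,.320,.2],11.2)
S=capture('side')[100:230,160:300,::-1]
cv2.imwrite('pics/held.png',cv2.resize(S,None,fx=4,fy=4,interpolation=cv2.INTER_CUBIC))"
```

```text
t 14.52 pos [0.5031 0.0275 0.2014] yawY 11.23 z [ 0.003 -0.    -1.   ] gap 0.0572 F [ 0.1  0.  -3. ]
tool cm [29.59  1.18  0.13] turn about tool z 0.03
```

View pics/held.png

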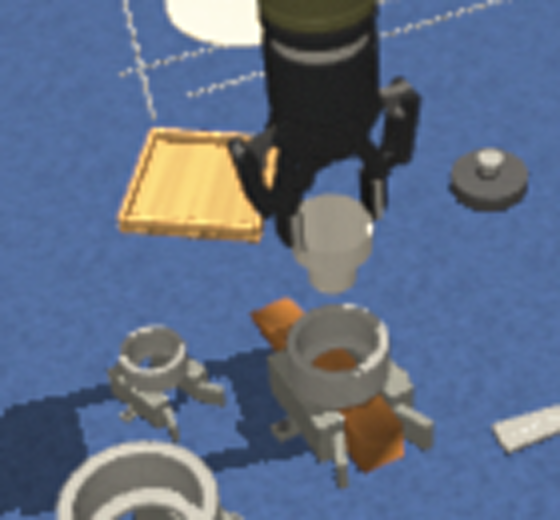

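Base hangs upright, foot down at (330,285) in the crop; the wedge has stayed in the tunnel. Carrying to the tray.

Call:
carry_out --xyz '[[2,0.1,0],[3.5,0.15,0],[3.7,0.15,0],[3.7,0.15,0],[3.7,0.15,0],[3.7,0.15,0],[3.5,0.15,0],[3,0.1,0],[2,0.1,0],[0.8,0,0],[0,0,1.5],[0,0,2.5],[0,0,2.5],[0,0,2.5],[0,0,1.5],[0,0,0],[0,0,0]]' --angular '[[0,0,0],[0,0,0],[0,0,0],[0,0,0],[0,0,0],[0,0,0],[0,0,0],[0,0,0],[0,0,0],[0,0,0],[0,0,0],[0,0,0],[0,0,0],[0,0,0],[0,0,0],[0,0,0],[0,0,0]]' --claw '[0,0,0,0,0,0,0,0,0,0,0,0,0,0,0,0,0]'

```text
t: 15.98
eef_pos: [0.4552, 0.3187, 0.094]
orientation: [0.635, 0.773, -0.002, -0.001]
force: [0.6, -0.4, -2.6]
finger_gap: 0.0572
grip_force: 54.3
```

```bash
python3 -c "
from h import *
delta([.457,.320,.0685],11.2)"
```

```text
t 15.98 pos [0.4552 0.3187 0.094 ] yawY 11.2 z [-0.004 -0.003 -1.   ] gap 0.0572 F [ 0.6 -0.4 -2.6]
tool cm [0.1  0.22 2.55] turn about tool z -0.0
```

Call:
carry_out --xyz '[[0.1,0.2,1.0],[0,0,0.8],[0,0,0.3],[0,0,0.2],[0,0,0.2],[0,0,0]]' --angular '[[0,0,0],[0,0,0],[0,0,0],[0,0,0],[0,0,0],[0,0,0]]' --claw '[0,0,0,0,0,0]'

```text
t: 16.48
eef_pos: [0.4582, 0.3215, 0.0709]
orientation: [0.635, 0.773, -0.0, 0.0]
force: [0.1, 0.2, -2.9]
finger_gap: 0.0569
grip_force: 54.3
```

Call:
carry_out --xyz '[[0,0,0.15],[0,0,0.1],[0,0,0]]' --angular '[[0,0,0],[0,0,0],[0,0,0]]' --claw '[0,0,0]'

```text
t: 16.73
eef_pos: [0.4585, 0.3218, 0.0688]
orientation: [0.635, 0.773, 0.0, 0.0]
force: [-0.2, -0.5, -1.5]
finger_gap: 0.0568
grip_force: 54.6
```

Touching (weight partly taken). A hair more, then release and retreat upwards.

Call:
carry_out --xyz '[[0,0,0.05],[0,0,0],[0,0,0],[0,0,0],[0,0,0],[0,0,0],[0,0,-1],[0,0,-3],[0,0,-4],[0,0,-4],[0,0,-4],[-3.5,0,0],[-3.5,0,0],[-3.5,0,0],[-3.5,0,0],[-3.5,0,0],[-3.5,0,0],[-3.5,0,0],[-3.5,0,0],[0,0,0]]' --angular '[[0,0,0],[0,0,0],[0,0,0],[0,0,0],[0,0,0],[0,0,0],[0,0,0],[0,0,0],[0,0,0],[0,0,0],[0,0,0],[0,0,0],[0,0,0],[0,0,0],[0,0,0],[0,0,0],[0,0,0],[0,0,0],[0,0,0],[0,0,0]]' --claw '[0,0,1,1,1,1,1,1,1,1,1,1,1,1,1,1,1,1,1,1]'

```text
t: 18.4
eef_pos: [0.5141, 0.0412, 0.2288]
orientation: [0.636, 0.771, -0.001, 0.002]
force: [0.3, 0.3, -0.0]
finger_gap: 0.0857
grip_force: 0.0
```

```bash
python3 -c "
from h import *
delta([.457,.320,.2],11.2)
S=capture('side')[:,:,::-1].copy();T=capture('top')[:,:,::-1].copy()
c=np.zeros((400,790,3),np.uint8)
a=cv2.resize(T[170:260,95:195],None,fx=4,fy=4,interpolation=cv2.INTER_CUBIC);b=cv2.resize(S[100:200,170:267],None,fx=4,fy=4,interpolation=cv2.INTER_CUBIC)
c[:360,:400]=a;c[:,402:790]=b
cv2.imwrite('pics/end.png',c)
for n,im,bx in(('top',T,(105,180,175,245)),('side',S,(190,235,110,160))):
  cc=big((im.min(2)>205).astype(np.uint8),*bx);e=cv2.fitEllipse(cc);print(n,e,ray(n,*e[0],.066).round(4))
  h=cv2.cvtColor(im,cv2.COLOR_BGR2HSV)
  r=cv2.minAreaRect(big(((h[...,0]<30)&(h[...,1]>60)).astype(np.uint8),*((100,185,175,250) if n=='top' else (185,235,128,162))));print(r,ray(n,*r[0],.015).round(4))
"
```

```text
t 18.4 pos [0.5141 0.0412 0.2288] yawY 10.95 z [ 0.002 -0.004 -1.   ] gap 0.0857 F [ 0.3  0.3 -0. ]
tool cm [28.47 -0.32  2.77] turn about tool z -0.25
top ((135.8535919189453, 209.8938446044922), (20.91233253479004, 22.57610321044922), 51.337650299072266) [0.4586 0.3269 0.066 ]
((145.9766387939453, 208.4544677734375), (66.87894439697266, 74.88397216796875), 6.519801616668701) [0.4719 0.3145 0.015 ]
side ((207.87181091308594, 133.32313537597656), (9.099845886230469, 15.10669994354248), 81.8333969116211) [0.4558 0.329  0.066 ]
((208.84518432617188, 145.66751098632812), (36.692230224609375, 26.575149536132812), 4.085616588592529) [0.4514 0.3209 0.015 ]
```

View pics/end.png

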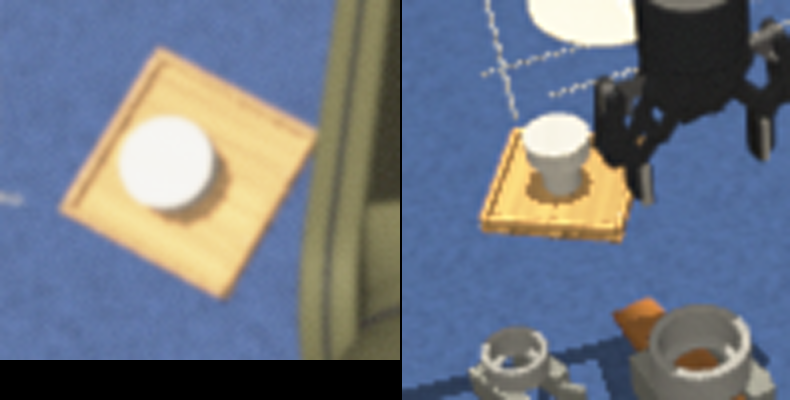

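The end view shows the base upright in the tray at about (136,210) in the top picture, within ~5 mm of the tray's centre. The gripper is clear and the wedge is in the tunnel.

```bash
python3 -c "
from workcell import *
print(finish_job())"
```

```text
the job is handed in; nothing more can be done
None
```

Job handed in: the base stands upright on its foot about 5 mm from the tray's centre and the wedge is still in the tunnel, nose about 125 mm past the axis; I did not turn the wedge end for end, because both cameras showed its thin nose already pointing at the mouth, contrary to the text; the arm kept clear of the cone, weight and shears, though I did not re-measure them at the end.

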